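# Unclip the catch-bay cover of a sample packer and collect the tins

### The job

Squeeze the snap tab of the packer's sloping cover inward, against the rib beside it, so that the catch lets go, then lift the cover off without forcing it and lay it flat, clip side up, in the middle of the plywood board. Then take the two sealed tins out of the catch bay and stand them gently upright on the floor of the grey tote, beside the tin that already stands there; none may be stacked or lean. Leave the bottle, the jar and the brass weight standing where they are.

Things in the scene. Friction and masses are not known exactly. Their poses are not given: they have to be found in the camera images.
- bay_centre (a point): middle of the rim of the fixed white packer's steel catch bay, an open box tilted 30 deg; 120 mm above the table. Its x points level from bay to column, y level across, z up. u = up-slope = cos30 x + sin30 z; n = outward normal = -sin30 x + cos30 z (leans back to the robot). Inside 120 mm along u, 180 along y, 52 deep along -n. Guides beside the cover's high half leave it 3 mm a side
- keeper (a point): middle of the low end of the bay, 69 mm from bay_centre along -u (axes as bay_centre). The low wall covers u = -60 to -73 mm, its outer part rising to n = +5 mm; over 60 mm of y in the middle it carries the keeper lip, whose top is at n = 12.5 mm and whose inner edge is at u = -60 mm. The tab's hook sits under this lip
- high_lip (a point): middle of the high end of the bay, 66 mm from bay_centre along u (axes as bay_centre): a fixed lip, 160 mm wide, covers u = +60 to +73 mm at n = +6 to +9.5 mm. The cover's high edge is tucked under it
- feed_arm (a point): underside of the front end of the feed arm over the bay (axes as bay_centre), 300 mm above the table and 30 mm in front of bay_centre; the blue arm is 50 mm wide, 35 high and runs back to the column (110 mm wide, from 90 mm behind bay_centre). Its spout, 34 mm wide, 30 mm behind this point, hangs down to 272 mm. So reach into the bay along -n, tool tilted, not from straight above
- cover_mid (a point): centre of the white plastic clip-in cover's plate: 132 mm (x) by 186 mm (y) by 4 mm (low edge notched 9 mm deep, 68 wide, round the keeper), 0.18 kg, flat underside. Clipped in, its x is u, z is n. The high edge is tucked 6 mm under the lip with 2 mm play in height and 4 mm of play up-slope. With the tab squeezed, swing the low edge up about the high edge by 6 to 12 deg, then draw it along -u 10 mm or more and away
- cover_grip (a point): where to pinch the cover, axes as cover_mid: 34.5 mm to its -x, 32 mm above plate mid (34 above its underside). Pinch along x: on the -x side the sprung snap tab, 30 mm wide, outer face 24.5 mm from here; on the +x side a fixed rib, 40 mm wide, far face 11.5 mm from here; 27 mm over both once squeezed, then centred here as the cover slides 2 mm up. Both end 10 mm above here. Fingertips stay within 20 mm below here (keeper lip)
- cover_tab (a joint): how far the snap tab is pressed in towards the rib, in m: 0 free, 0.009 fully in. Its hook overlaps the keeper lip by 6.4 mm and is free of it from about 0.007. It springs back (about 4 N at first, 11 N fully in), so keep it squeezed until the low edge of the cover is above the keeper
- tin_a_centre (a point): sealed round aluminium tin, 38 mm diameter, 46 mm high, 0.10 to 0.20 kg; this point is its centre (half-way up), z along its axis towards the lid. At first on the sloping bay floor under the cover, tilted with it, against the low wall, in the +y half; 25 mm or more free on both sides in y
- tin_b_centre (a point): sealed round aluminium tin, 38 mm diameter, 46 mm high, 0.10 to 0.20 kg; this point is its centre (half-way up), z along its axis towards the lid. As tin_a, in the -y half of the bay
- tin_old_centre (a point): sealed round aluminium tin, 38 mm diameter, 46 mm high, 0.10 to 0.20 kg; this point is its centre (half-way up), z along its axis towards the lid. It already stands in the tote
- tin_a: the first tin; origin at the centre of its underside
- tin_b: the second tin; origin at the centre of its underside
- cover: the cover as a whole; origin under the centre of its plate
- packer: the packer; origin on the table straight below bay_centre, x from bay to column
- tote: open grey plastic tote, fixed, 220 mm (its x) by 180 mm (its y), 48 mm high, walls and floor 5 mm; origin at the centre of its underside, z up; to the left or right of the packer
- board: plywood board lying fixed on the bench, 200 mm (its x) by 240 mm (its y), 10 mm thick; origin at the centre of its underside, z up; on the other side from the tote
- bottle: white plastic bottle, 48 mm diameter, 100 mm high, standing between robot and packer; origin at the centre of its underside. Bystander
- jar: amber glass jar, 64 mm diameter, 100 mm high; origin at the centre of its underside. Bystander, beside the packer
- weight: brass weight with a knob, 52 mm diameter, 74 mm high; origin at the centre of its underside. Bystander, beside the packer
Things that resemble listed ones, but are neither listed nor needed, are in the scene too. There is more than one size of the cover; the job needs the larger.

How it is judged (in metres and radians):
On the way, in this order (a step that is already met when the one before it is completed fails the run):
1. the snap tab is squeezed in while the cover is still in place (value of joint cover_tab above 0.006 m and distance between cover_mid and bay_centre below 0.012 m), for 0.1 s.
2. the cover is lifted off the bay, the tins still in it (distance between cover_mid and bay_centre above 0.1 m and distance between each of tin_a_centre, tin_b_centre and bay_centre below 0.08 m), for 0.1 s.
3. the cover lies flat, clip side up, on the board and is let go, the tins still in the bay (horizontal distance between cover_mid and board below 0.05 m and z of cover_mid in the frame of board between 0.009 and 0.015 m and angle between cover_mid's own z axis and vertical below 0.06 rad and contact force between the fingers and cover below 0.1 N and distance between each of tin_a_centre, tin_b_centre and bay_centre below 0.08 m), for 0.2 s.
At the end, for the whole second after the job is handed in: The cover lies flat on the board (within 3 degrees, clip side up, its centre within 50 mm of the board's centre) and all three tins stand upright (within 5 degrees) on the tote's floor, everything released and at rest (horizontal distance between cover_mid and board below 0.05 m and z of cover_mid in the frame of board between 0.009 and 0.015 m and angle between cover_mid's own z axis and vertical below 0.06 rad and x of tin_a_centre in the frame of tote between -0.09 and 0.09 m and y of tin_a_centre in the frame of tote between -0.07 and 0.07 m and z of tin_a_centre in the frame of tote between 0.023 and 0.033 m and angle between each of tin_a_centre, tin_b_centre, tin_old_centre's own z axis and vertical below 0.1 rad and x of tin_b_centre in the frame of tote between -0.09 and 0.09 m and y of tin_b_centre in the frame of tote between -0.07 and 0.07 m and z of tin_b_centre in the frame of tote between 0.023 and 0.033 m and x of tin_old_centre in the frame of tote between -0.09 and 0.09 m and y of tin_old_centre in the frame of tote between -0.07 and 0.07 m and z of tin_old_centre in the frame of tote between 0.023 and 0.033 m and linear speed of each of cover, tin_a, tin_b below 0.02 m/s); the robot touches nothing.
It fails at once if the bottle is pushed more than 30 mm or tipped over (distance of bottle from where it was at the start of the episode above 0.03 m or angle between bottle's own z axis and vertical above 0.3 rad).
It fails at once if the jar is pushed more than 30 mm or tipped over (distance of jar from where it was at the start of the episode above 0.03 m or angle between jar's own z axis and vertical above 0.3 rad).
It fails at once if the weight is pushed more than 30 mm or tipped over (distance of weight from where it was at the start of the episode above 0.03 m or angle between weight's own z axis and vertical above 0.3 rad).
It fails at once if the cover is torn at: more than 80 N between cover and packer (contact force between cover and packer above 80 N).
It fails at once if a tin or the cover is let fall from more than about 25 mm (faster than 0.7 m/s while not held) ((linear speed of cover above 0.7 m/s and contact force between the fingers and cover below 0.1 N) or (linear speed of tin_a above 0.7 m/s and contact force between the fingers and tin_a below 0.1 N) or (linear speed of tin_b above 0.7 m/s and contact force between the fingers and tin_b below 0.1 N)).
It also fails if it takes over 72 s, if anything falls off the work surface, if the arm or the gripper's body presses on something with over 40 N, if the wrist force passes 120 N, or if a joint passes its speed limit or range.

### The arm

A 6-joint arm with a two-finger parallel gripper is mounted at the origin on the work surface. World frame = base frame: x ahead of the robot, y to its left, z up, the work surface at z = 0. Lengths are in mm, angles in rad, forces in N, time in s.
With the tool pointing down it reaches from about 350 to 800 mm from the base axis. Payload 7.3 kg.
Tool frame: the origin (TCP) lies at the very end of the fingers, on their centre line; the grasp point (between the pads) lies 19 mm behind it; z points along the fingers, x is the direction in which the jaws open and shut, and the axes are right-handed (so a half turn about z gives the same grasp; the last joint's range is limited). The gripper opens to 85 mm and grips with 20 to 120 N. Pads are 22 mm wide; open, the fingers measure 114 mm over their backs; the gripper's body (76 mm by 85 mm) begins 54 mm behind the grasp point. The pads swing forward as they close: fully open they stand 13 mm farther back than shut.
Start: joints at [1.167, 0.342, 1.524, -0, 1.275, -0.146], TCP at [133.835, 507.674, 231.322] pointing down, gripper open.
Joint ranges: [-2.53, 2.53], [-0.77, 2.02], [0.04, 2.7], [-1, 4.14], [0.28, 2.66], [-3.11, 3.11]. Speed limits (rad/s): [2.57, 2.57, 3.14, 3.14, 3.14, 3.14].

### API

Orientations are given as a unit quaternion [x, y, z, w].
In Python, from workcell import ctrl, eyes gives the robot as it stands.
- The arm moves only by the shell command python3 -m pendant 'ROWS' [OPENING] [FORCE]. ROWS is JSON, a list of rows, each an object of numbers: "tx", "ty", "tz": the shift along the tool's x, y, z in mm; "wx", "wy", "wz": the turn, a rotation vector about the tool's x, y, z in units of 8 degrees (1.0 is 8 degrees). In form: [{"tx": .., "ty": .., "tz": .., "wx": .., "wy": .., "wz": ..}, ...]. A call has exactly 5 rows; each row is the pose to reach, as a shift and turn from the pose measured when the call began, along the tool's axes at that moment; what a row does not reach only later rows make up. A row lasts 1/10 s, in which the tool goes at most 50 mm and 8.59 degrees, less where a joint would pass 70% of its speed; a pose out of reach is approached as far as the arm can. A call with a gripper value outside its range is refused whole. OPENING is the finger opening in mm, from 0 to 85.4, set as the call begins (- or left out, the last holds). The fingers move at their own pace and stop on an object; FORCE is the grip in N (left out, the last holds). Time passes only in rows, so rows that repeat a pose let the fingers close, or fill a call up. It gives the time, the measured TCP pose, the force and the opening at its end, in the units of the state.
- ctrl.sense(): the state, without advancing time (a new reading comes with each control period).
- eyes.snapshot(name): name is "side" or "top" or "wrist"; returns a dict with "color" (420x560x3 uint8, red, green, blue), "mtx" (3x3 intrinsics, pixels), "D" ([k1, k2, p1, p2, k3] as OpenCV has them; the pictures are not rectified), "extrinsics" (4x4, takes a point from world to camera coordinates); the wrist camera has in their place "tool_from_camera" (4x4, takes a point from camera to tool coordinates, whose origin is the TCP and whose axes are the tool frame's). Camera axes: x right, y up, looking along -z (the intrinsics and any distortion apply to the point x, -y, -z); pixel columns grow to the right and rows downward; lengths in mm; the calibration is good to about 2 mm. A picture is of the moment at which its call begins: read the wrist's pose just before it. There is no depth.
- ctrl.close_job(): hands the job in, once; it reports no verdict.
The state is a dict: "time_s": time; "q": joint angles; "dq": joint speeds; "tau": joint torques, N m; "position": TCP position; "tool_rot": TCP orientation; "wrist_force": force on the tool from outside, world axes, zero at the start; "wrist_torque": the same for the moment, N m; "grip_width": finger opening in mm.
Only numpy, scipy, OpenCV 4.12 (cv2) and the standard library are available. Lean on these libraries where they do the work, as an engineer would, in place of code of your own. Each camera call takes 0.05 s, during which the arm holds its last target. There are 200 camera calls.

## Working session

There is one attempt and no reset: what is moved stays moved. The work goes in short steps, Python scripts to look and compute and a shell command to move; the robot and the scene stay as the last step left them, time stands still between calls to the robot, and variables do not carry over. Pictures are saved under pics/ and viewed, about 8 in all and at most 12, crops included, and the job is handed in when it is done.

```bash
ls; mkdir -p pics
python3 - <<'E'
from workcell import ctrl, eyes
import cv2,numpy as np
s=ctrl.sense();print(s)
ims=[]
for n in("side","top"):
    d=eyes.snapshot(n);cv2.imwrite(f"pics/{n}0.png",d["color"][:,:,::-1]);print(n,d["mtx"],d["D"],d["extrinsics"])
    np.savez(f"{n}0.npz",**{k:np.array(v) for k,v in d.items()})
E
```

```text
pics
{'time_s': 0.0, 'q': array([ 1.16699197e+00,  3.42727959e-01,  1.52499391e+00, -3.95103957e-05,
        1.27540348e+00, -1.46022732e-01]), 'dq': array([-0.00020813,  0.00214024,  0.00022749,  0.00017363,  0.00055662,
       -0.0009926 ]), 'tau': array([-2.94811957e-05, -4.33670568e+01, -2.46012139e+01, -1.95312423e-04,
        7.79400783e-03,  4.77085848e-06]), 'position': array([133.68696631, 507.28718057, 230.63130788]), 'tool_rot': array([ 7.92125058e-01,  6.10358341e-01, -6.59411226e-04,  3.90923213e-04]), 'wrist_force': array([-0.65225758, -0.03174857, -0.42385516]), 'wrist_torque': array([ 0.01839679, -0.00497162,  0.01511329]), 'grip_width': 85.24175731817355}
side [[403.04384338   0.         276.63125393]
 [  0.         403.04384338 211.03279528]
 [  0.           0.           1.        ]] [-0.0383383  0.         0.         0.         0.       ] [[-8.81605095e-01 -4.71890286e-01  9.59241991e-03  4.81057670e+02]
 [ 3.29364370e-01 -6.00521017e-01  7.28624471e-01 -3.22853229e+02]
 [-3.38070360e-01  6.45518447e-01  6.84846235e-01 -8.41179039e+02]
 [ 0.00000000e+00  0.00000000e+00  0.00000000e+00  1.00000000e+00]]
top [[527.61156186   0.         287.48829927]
 [  0.         527.61156186 221.10694994]
 [  0.           0.           1.        ]] [-0.20111247  0.          0.          0.          0.        ] [[-6.18420552e-03 -9.99971261e-01  4.38556925e-03 -1.14377519e+01]
 [ 9.94066854e-01 -5.67130363e-03  1.08622863e-01 -6.00275670e+02]
 [-1.08594869e-01  5.03129513e-03  9.94073358e-01 -1.43909172e+03]
 [ 0.00000000e+00  0.00000000e+00  0.00000000e+00  1.00000000e+00]]
```

View pics/side0.png

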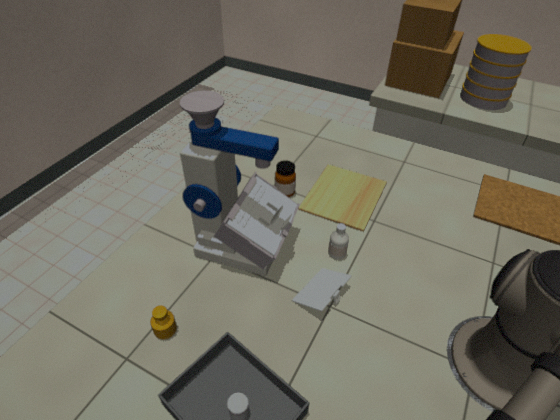

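View pics/top0.png

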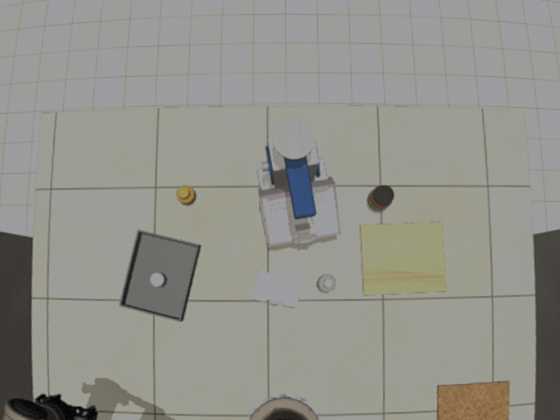

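The side view shows the packer at (240,220) with the clipped-in cover and its tab near (270,212). A smaller loose cover lies at (322,290), the plywood board at (345,195), and the tote and its tin at (238,400). The cork mat at (520,205) and the small cover are decoys. The cover to use is the one in the packer bay, being larger and clipped in. I'll confirm that in one enlarged crop.

```bash
cat > h.py <<'E'
import numpy as np,cv2
from scipy.spatial.transform import Rotation as R
def load(n): return dict(np.load(n+".npz"))
def ray(d,p,E=None):
    p=np.array(p,float).reshape(-1,1,2)
    u=cv2.undistortPoints(p,d["mtx"],d["D"]).reshape(-1,2)
    E=d["extrinsics"] if E is None else E
    dc=np.c_[u[:,0],-u[:,1],-np.ones(len(u))]
    c=-E[:3,:3].T@E[:3,3]
    dw=dc@E[:3,:3]
    return c,dw/np.linalg.norm(dw,axis=1)[:,None]
def plane(d,p,z,E=None):
    c,w=ray(d,p,E); return c+w*((z-c[2])/w[:,2])[:,None]
def tri(a,pa,b,pb,Ea=None,Eb=None):
    c1,w1=ray(a,pa,Ea);c2,w2=ray(b,pb,Eb);out=[]
    for u,v in zip(w1,w2):
        t=np.linalg.lstsq(np.c_[u,-v],c2-c1,rcond=None)[0]
        p,q=c1+t[0]*u,c2+t[1]*v; out.append(np.r_[(p+q)/2,np.linalg.norm(p-q)])
    return np.array(out)
def proj(d,P,E=None):
    E=d["extrinsics"] if E is None else E
    q=np.atleast_2d(P)@E[:3,:3].T+E[:3,3]; q=q*[1,-1,-1]
    return cv2.projectPoints(q.reshape(-1,1,3),np.zeros(3),np.zeros(3),d["mtx"],d["D"])[0].reshape(-1,2)
E
python3 - <<'E'
from h import *
s,t=load("side0"),load("top0")
np.set_printoptions(precision=1,suppress=True)
def big(m):
    c=max(cv2.findContours(m.astype(np.uint8),0,1)[0],key=cv2.contourArea);return c
h=cv2.cvtColor(t["color"],cv2.COLOR_RGB2HSV)
g=h.astype(int)
# board
m=(g[...,0]>20)&(g[...,0]<36)&(g[...,1]>85)&(g[...,2]>90); m[:, :340]=0; m[330:]=0
q=cv2.boxPoints(cv2.minAreaRect(big(m)));P=plane(t,q,10);print("board",q,P,P.mean(0),np.linalg.norm(np.diff(P,axis=0),axis=1))
m=(g[...,1]<60)&(g[...,2]<125);m[:,:100]=0;m[:,220:]=0;m[:220]=0;m[330:]=0
q=cv2.boxPoints(cv2.minAreaRect(big(m)));P=plane(t,q,48);print("tote",q,P,P.mean(0),np.linalg.norm(np.diff(P,axis=0),axis=1))
m=(g[...,2]>140);m[:,:140]=0;m[:,180:]=0;m[:255]=0;m[300:]=0
c=cv2.minEnclosingCircle(big(m));print("tin",c,plane(t,[c[0]],51))
for n,p,z in(("bottle",(327,282),100),("jar",(383,192),100),("weight",(185,190),74)):print(n,plane(t,[p],z))
a=cv2.resize(t["color"][120:260,235:355],None,fx=3.3,fy=3.3,interpolation=2)
b=cv2.resize(s["color"][165:285,190:310],None,fx=3.3,fy=3.3,interpolation=2)
o=np.zeros((462,792,3),np.uint8);o[:a.shape[0],:396]=a;o[:b.shape[0],396:]=b
cv2.imwrite("pics/crop1.png",cv2.convertScaleAbs(o[:,:,::-1],alpha=1.3))
E
```

```text
board [[407. 275.]
 [427. 275.]
 [427. 277.]
 [407. 277.]] [[ 446.8 -353.6   10. ]
 [ 445.8 -412.1   10. ]
 [ 440.1 -411.9   10. ]
 [ 441.1 -353.5   10. ]] [ 443.4 -382.8   10. ] [58.5  5.7 58.4]
tote [[ 98.3 242.2]
 [188.3 211.1]
 [221.4 307. ]
 [131.4 338.1]] [[541.6 519.2  48. ]
 [628.  261.   48. ]
 [363.3 167.1  48. ]
 [274.9 419.4  48. ]] [451.9 341.7  48. ] [272.3 280.9 267.3]
tin ((156.4193572998047, 279.2742004394531), 6.470341682434082) [[438.7 347.9  51. ]]
bottle [[ 430.6 -117.9  100. ]]
jar [[ 670.4 -273.   100. ]]
weight [[683.3 266.5  74. ]]
```

View pics/crop1.png

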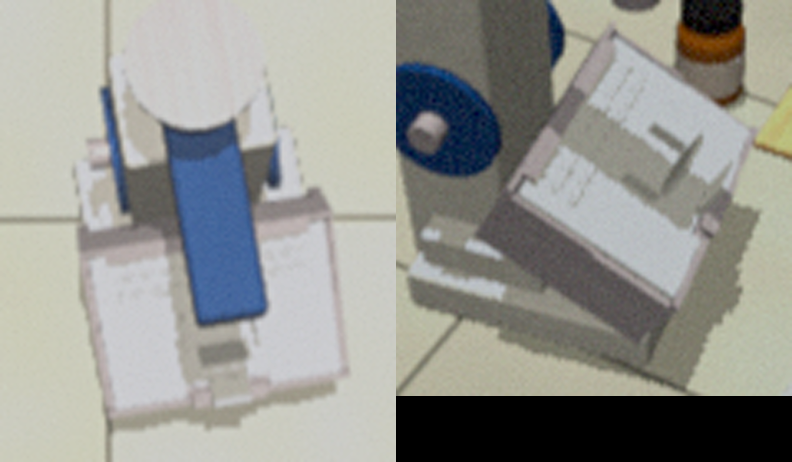

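The crop shows the full-width cover clipped in the bay, with tab and rib at its low end; it spans the whole bay, so it is the larger cover. Bay corners in the top view are about (268,245), (340,233), (260,191) and (334,178). The board and tote masks failed, so I'll use their corners as read in the picture.

Run:
```python
from h import *
np.set_printoptions(precision=1,suppress=True)
s,t=load("side0"),load("top0")
g=cv2.cvtColor(t["color"],cv2.COLOR_RGB2GRAY)
def ref(p): return cv2.cornerSubPix(g,np.float32(p).reshape(-1,1,2),(4,4),(-1,-1),(3,50,.01)).reshape(-1,2)
for n,q,z in(("board",[(360,223),(443,222),(446,292),(362,296)],10),("tote",[(140,231),(200,244),(184,320),(121,305)],48)):
    q=ref(q);P=plane(t,q,z);e=np.diff(np.r_[P,P[:1]],axis=0);print(n,q,P,P.mean(0),np.linalg.norm(e,axis=1),np.degrees(np.arctan2(e[:,1],e[:,0])))
T=[(268.3,244.8),(340.2,232.7),(259.8,191.2),(334.4,178.2)]
S=[(272.4,258.3),(297.9,203.8),(225.2,222),(255.5,174.7)]
C=tri(t,T,s,S);print(C)
C=C[:,:3]
for a,b in((0,1),(2,3),(0,2),(1,3)):
    v=C[b]-C[a];print(np.linalg.norm(v),v/np.linalg.norm(v))
print(C.mean(0))
```

```text
board [[359.6 224.5]
 [441.2 221.7]
 [446.  292. ]
 [362.  296. ]] [[ 591.8 -220.1   10. ]
 [ 598.5 -459.    10. ]
 [ 396.1 -467.2   10. ]
 [ 389.5 -223.5   10. ]] [ 494.  -342.4   10. ] [238.9 202.5 243.8 202.4] [ -88.4 -177.7   91.6    1. ]
tote [[138.2 230.1]
 [200.5 244.6]
 [181.8 321. ]
 [119.9 304.8]] [[575.6 403.   48. ]
 [534.6 225.8  48. ]
 [324.5 276.8  48. ]
 [366.9 453.   48. ]] [450.4 339.6  48. ] [181.8 216.2 181.2 214.6] [-103.   166.3   76.5  -13.5]
[[ 533.9   38.3   81.3    5.9]
 [ 563.8 -155.6   86.2    3.3]
 [ 659.2   53.5  155.8   12. ]
 [ 693.1 -140.   147.5   13.4]]
196.32186596359543 [ 0.2 -1.   0. ]
196.67183960828257 [ 0.2 -1.  -0. ]
146.53275184426346 [0.9 0.1 0.5]
144.00277666457498 [0.9 0.1 0.4]
[612.5 -50.9 117.7]
```

```bash
cat >> h.py <<'E'
BC=np.array([612,-51,120.]);YAW=np.radians(9.3)
def axes(yaw=YAW):
    x=np.array([np.cos(yaw),np.sin(yaw),0]);y=np.array([-np.sin(yaw),np.cos(yaw),0]);z=np.array([0,0,1.])
    c,s=np.cos(np.pi/6),.5
    return x,y,z,c*x+s*z,-s*x+c*z
def frame(X,Z):
    X=np.array(X,float);Z=np.array(Z,float);Z/=np.linalg.norm(Z);X-=Z*(X@Z);X/=np.linalg.norm(X)
    return R.from_matrix(np.c_[X,np.cross(Z,X),Z])
def down(yawdeg): a=np.radians(yawdeg);return frame([np.cos(a),np.sin(a),0],[0,0,-1])
def plan(wps,start=None):
    """wps: list of (pos,Rot) one call each; prints final row in tool axes"""
    from workcell import ctrl
    if start is None:
        s=ctrl.sense();start=(s["position"],R.from_quat(s["tool_rot"]))
    p,r=start
    for P,Q in wps:
        d=r.inv().apply(np.array(P)-p);w=np.degrees((r.inv()*Q).as_rotvec())/8
        print("d",np.round(d,1).tolist(),"w",np.round(w,3).tolist(),"|",round(np.linalg.norm(d)),round(8*np.linalg.norm(w)))
        p,r=np.array(P,float),Q
E
python3 - <<'E'
from h import *
x,y,z,u,n=axes()
Rc=frame(u,-n)
V=BC-34.5*u+165*n
plan([((330,330,330),down(45)),((450,130,330),down(9.3)),(V,Rc)])
E
```

```text
d [-121.6, 235.0, -99.2] w [0.001, 0.01, 3.779] | 283 30
d [-56.6, 226.3, 0.0] w [0.0, 0.0, 4.462] | 233 36
d [18.2, 204.8, 84.4] w [0.0, 3.75, 0.0] | 222 30
```

```bash
python3 -m pendant '[{"tx":-20,"ty":40,"tz":-17,"wz":0.6},{"tx":-40,"ty":80,"tz":-34,"wz":1.3},{"tx":-61,"ty":118,"tz":-50,"wz":2},{"tx":-81,"ty":157,"tz":-66,"wz":2.7},{"tx":-100,"ty":195,"tz":-83,"wz":3.3}]' 60
python3 - <<'E'
from h import *
x,y,z,u,n=axes()
Rc=frame(u,-n)
V=BC-34.5*u+165*n
plan([((450,130,330),down(9.3)),(V,Rc)])
E
```

```text
d [-284.4, 402.0, -99.0] w [0.004, 0.009, 8.241] | 502 66
d [18.2, 204.8, 84.4] w [0.0, 3.75, 0.0] | 222 30schema error: expected keys tx, ty, tz, wx, wy, wz
```

```bash
python3 -m pendant '[{"tx":-20,"ty":40,"tz":-17,"wx":0,"wy":0,"wz":0.6},{"tx":-40,"ty":80,"tz":-34,"wx":0,"wy":0,"wz":1.3},{"tx":-61,"ty":118,"tz":-50,"wx":0,"wy":0,"wz":2},{"tx":-81,"ty":157,"tz":-66,"wx":0,"wy":0,"wz":2.7},{"tx":-100,"ty":195,"tz":-83,"wx":0,"wy":0,"wz":3.3}]' 60
python3 - <<'E'
from h import *
x,y,z,u,n=axes()
Rc=frame(u,-n)
V=BC-34.5*u+165*n
plan([((450,130,330),down(9.3)),(V,Rc)])
E
```

```text
time_s: 0.6
position: [297.6, 359.5, 314.1]
tool_rot: [0.911, 0.412, -0.001, 0.001]
wrist_force: [0.1, 0.4, 0.1]
grip_width: 60.2
d [-71.5, 266.1, -15.6] w [0.008, 0.013, 4.915] | 276 39
d [18.2, 204.8, 84.4] w [0.0, 3.75, 0.0] | 222 30
```

```bash
python3 -m pendant '[{"tx":-12,"ty":48,"tz":-3,"wx":0,"wy":0,"wz":0.9},{"tx":-25,"ty":95,"tz":-6,"wx":0,"wy":0,"wz":1.8},{"tx":-38,"ty":142,"tz":-9,"wx":0,"wy":0,"wz":2.7},{"tx":-51,"ty":190,"tz":-12,"wx":0,"wy":0,"wz":3.6},{"tx":-64,"ty":238,"tz":-15,"wx":0,"wy":0,"wz":4.5}]'
python3 - <<'E'
from h import *
x,y,z,u,n=axes()
Rc=frame(u,-n)
V=BC-34.5*u+165*n
plan([(V,Rc)])
E
```

```text
time_s: 1.1
position: [434.4, 152.3, 329.3]
tool_rot: [0.994, 0.107, -0.001, 0.001]
wrist_force: [0.3, 0.2, -0.3]
grip_width: 60.3
d [18.0, 230.4, 84.0] w [-0.089, 3.761, 0.372] | 246 30
```

```bash
python3 -m pendant '[{"tx":3,"ty":45,"tz":16,"wx":0,"wy":0.75,"wz":0.1},{"tx":7,"ty":91,"tz":33,"wx":0,"wy":1.5,"wz":0.2},{"tx":11,"ty":137,"tz":50,"wx":0,"wy":2.25,"wz":0.25},{"tx":14,"ty":184,"tz":67,"wx":-0.1,"wy":3,"wz":0.3},{"tx":18,"ty":230,"tz":84,"wx":-0.1,"wy":3.76,"wz":0.37}]'
cat > snap.py <<'E'
import sys;from h import *
from workcell import ctrl,eyes
def snap(cam,tag):
    s=ctrl.sense();d=eyes.snapshot(cam)
    if cam=="wrist":
        T=np.eye(4);T[:3,:3]=R.from_quat(s["tool_rot"]).as_matrix();T[:3,3]=s["position"]
        d["extrinsics"]=np.linalg.inv(T@np.array(d["tool_from_camera"]))
    np.savez(tag,**{k:np.array(v) for k,v in d.items()});cv2.imwrite(f"pics/{tag}.png",d["color"][:,:,::-1]);return d
if __name__=="__main__":
    d=snap(*sys.argv[1:3])
    if "tool_from_camera" in d: print(np.round(d["tool_from_camera"],2))
E
python3 -m pendant '[{"tx":0,"ty":0,"tz":0,"wx":0,"wy":0,"wz":0},{"tx":0,"ty":0,"tz":0,"wx":0,"wy":0,"wz":0},{"tx":0,"ty":0,"tz":0,"wx":0,"wy":0,"wz":0},{"tx":0,"ty":0,"tz":0,"wx":0,"wy":0,"wz":0},{"tx":0,"ty":0,"tz":0,"wx":0,"wy":0,"wz":0}]'
python3 snap.py wrist w1
```

```text
time_s: 1.6
position: [497.7, -59.0, 248.5]
tool_rot: [0.965, 0.08, 0.247, -0.021]
wrist_force: [0.9, 1.8, 0.2]
grip_width: 59.7
time_s: 2.1
position: [498.1, -57.7, 249.1]
tool_rot: [0.965, 0.082, 0.248, -0.021]
wrist_force: [0.3, 1.1, -0.3]
grip_width: 59.6
[[   1.      0.      0.     -0.87]
 [   0.     -0.96   -0.26  -67.23]
 [  -0.      0.26   -0.96 -143.08]
 [   0.      0.      0.      1.  ]]
```

View pics/w1.png

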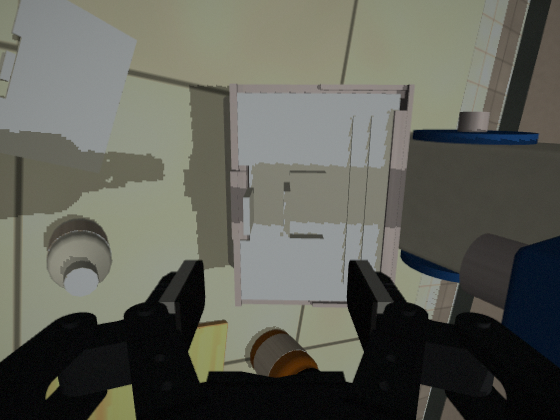

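Wrist view: the bay is framed from (231,86) to (411,86) at the top, with low corners near (237,305). The keeper, tab and rib are at x≈240–290, y≈165–240, and the feed arm is clear on the right. An enlarged crop will give exact pixels.

Run:
```python
import cv2
a=cv2.imread("pics/w1.png")[75:319,215:425]
a=cv2.resize(a,None,fx=2.4,fy=2.4,interpolation=cv2.INTER_CUBIC)
b=cv2.resize(cv2.imread("pics/w1.png")[150:255,222:332],None,fx=2.6,fy=2.6,interpolation=cv2.INTER_CUBIC)
import numpy as np
o=np.zeros((590,800,3),np.uint8);o[:a.shape[0],:a.shape[1]]=a;o[:b.shape[0],510:510+b.shape[1]]=b
cv2.imwrite("pics/crop2.png",o)
```

```text
(no output)
```

View pics/crop2.png

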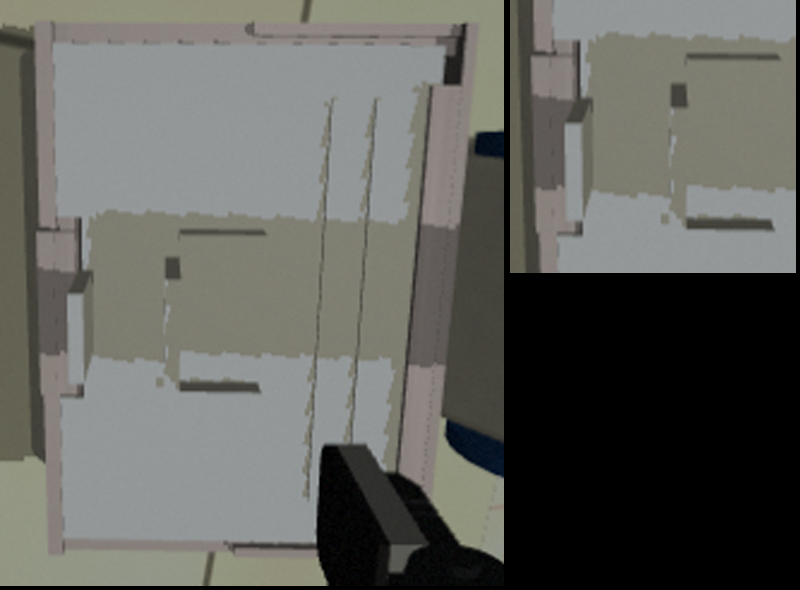

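Run:
```python
from h import *
np.set_printoptions(precision=1,suppress=True)
d=load("w1")
c=lambda p:(np.array(p)/2.4+[215,75])
L=plane(d,c([(35,24),(50,553)]),87.8)
K=plane(d,c([(80,217),(83,396)]),100.8)
H=plane(d,c([(430,86),(401,480)]),158.2)
T=plane(d,c([(68,291),(68,385)]),128.6)
B=plane(d,c([(165,258),(164,384)]),120-11.5+38.1+0)
for n,P in zip("LKHTB",(L,K,H,T,B)):
    v=P[0]-P[1];print(n,P,np.linalg.norm(v),np.degrees(np.arctan2(-v[0],v[1])))
yaw=np.arctan2(-(L[0]-L[1])[0],(L[0]-L[1])[1])
x,y,z,u,n=axes(yaw)
print("bc from L",L.mean(0)+73*u-5*n,"K",K.mean(0)+60*u-12.5*n,"T",T.mean(0)+59*u-44*n, "H",H[0]-60*u-9.5*n-80*y)
```

```text
L [[ 527.6   38.8   87.8]
 [ 560.1 -156.8   87.8]] 198.18812735739562 9.424708769955817
K [[547.5 -22.8 100.8]
 [558.3 -87.8 100.8]] 65.82723255642006 9.449251329995494
H [[ 641.5   37.8  158.2]
 [ 667.6 -103.5  158.2]] 143.68160988292445 10.476200569968482
T [[533.6 -44.4 128.6]
 [538.1 -75.4 128.6]] 31.289019825846555 8.170314756000332
B [[556.4 -29.1 146.6]
 [563.2 -69.6 146.6]] 41.05741641768784 9.534832118659848
bc from L [608.7 -48.2 120. ] K [610.3 -45.8 120. ] T [608.  -47.9 120. ] H [608.  -48.9 120. ]
```

```bash
sed -i 's/^BC=.*/BC=np.array([608.8,-47.8,120.]);YAW=np.radians(9.45)/' h.py
python3 - <<'E'
from h import *
x,y,z,u,n=axes()
plan([(BC-34.5*u+60*n,frame(u,-n)),(BC-34.5*u+18*n,frame(u,-n))])
E
```

```text
d [-0.6, 8.5, 107.2] w [-0.011, 0.155, 0.025] | 108 1
d [0.0, 0.0, 42.0] w [0.0, 0.0, 0.0] | 42 0
```

```bash
python3 -m pendant '[{"tx":0,"ty":3,"tz":25,"wx":0,"wy":0.1,"wz":0},{"tx":0,"ty":6,"tz":55,"wx":0,"wy":0.15,"wz":0},{"tx":-0.5,"ty":8,"tz":85,"wx":0,"wy":0.16,"wz":0.02},{"tx":-0.6,"ty":8.5,"tz":105,"wx":0,"wy":0.16,"wz":0.02},{"tx":-0.6,"ty":8.5,"tz":107,"wx":0,"wy":0.16,"wz":0.02}]'
python3 - <<'E'
from h import *
x,y,z,u,n=axes()
plan([(BC-34.5*u+18*n,frame(u,-n))])
E
python3 snap.py wrist w2; python3 snap.py side s2
python3 - <<'E'
import cv2,numpy as np
a=cv2.imread("pics/w2.png")
b=cv2.resize(cv2.imread("pics/s2.png")[150:290,170:330],None,fx=2.4,fy=2.4)
cv2.imwrite("pics/c3.png",np.hstack([cv2.resize(a[60:396,120:440],None,fx=1.2,fy=1.2)[:336],b[:336]]))
E
```

```text
time_s: 2.65
position: [549.4, -56.4, 152.7]
tool_rot: [0.963, 0.081, 0.257, -0.023]
wrist_force: [-0.5, 0.3, -1.3]
grip_width: 60.0
d [1.2, 1.4, 40.3] w [-0.031, 0.019, 0.007] | 40 0
[[   1.      0.      0.     -0.86]
 [   0.     -0.96   -0.26  -67.22]
 [  -0.      0.26   -0.96 -143.1 ]
 [   0.      0.      0.      1.  ]]
```

View pics/c3.png

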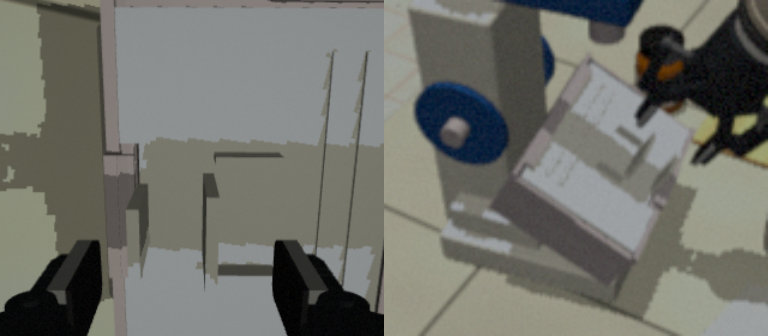

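The fingers straddle the tab (left, x≈135) and the rib (x≈210) with a gap on each side. I'll descend and squeeze.

```bash
python3 -m pendant '[{"tx":1,"ty":1,"tz":10,"wx":0,"wy":0,"wz":0},{"tx":1.2,"ty":1.4,"tz":20,"wx":0,"wy":0,"wz":0},{"tx":1.2,"ty":1.4,"tz":30,"wx":0,"wy":0,"wz":0},{"tx":1.2,"ty":1.4,"tz":38,"wx":0,"wy":0,"wz":0},{"tx":1.2,"ty":1.4,"tz":40,"wx":0,"wy":0,"wz":0}]'
python3 - <<'E'
from h import *
x,y,z,u,n=axes()
plan([(BC-34.5*u+18*n,frame(u,-n))])
E
python3 -m pendant '[{"tx":0,"ty":0,"tz":0,"wx":0,"wy":0,"wz":0},{"tx":0,"ty":0,"tz":0,"wx":0,"wy":0,"wz":0},{"tx":0,"ty":0,"tz":0,"wx":0,"wy":0,"wz":0},{"tx":0,"ty":0,"tz":0,"wx":0,"wy":0,"wz":0},{"tx":0,"ty":0,"tz":0,"wx":0,"wy":0,"wz":0}]' 36 40
python3 -m pendant '[{"tx":0,"ty":0,"tz":0,"wx":0,"wy":0,"wz":0},{"tx":0,"ty":0,"tz":0,"wx":0,"wy":0,"wz":0},{"tx":0,"ty":0,"tz":0,"wx":0,"wy":0,"wz":0},{"tx":0,"ty":0,"tz":0,"wx":0,"wy":0,"wz":0},{"tx":0,"ty":0,"tz":0,"wx":0,"wy":0,"wz":0}]' 15 40
```

```text
time_s: 3.25
position: [570.6, -54.5, 119.7]
tool_rot: [0.963, 0.081, 0.257, -0.023]
wrist_force: [-0.4, 0.2, -0.0]
grip_width: 60.3
d [-0.8, -0.4, 1.1] w [-0.025, 0.008, 0.008] | 1 0
time_s: 3.75
position: [569.6, -54.2, 119.1]
tool_rot: [0.963, 0.081, 0.256, -0.023]
wrist_force: [-5.3, -0.8, -1.2]
grip_width: 36.1
time_s: 4.25
position: [570.1, -54.5, 120.2]
tool_rot: [0.963, 0.081, 0.257, -0.023]
wrist_force: [-4.4, 0.7, 5.3]
grip_width: 26.1
```

```bash
python3 -m pendant '[{"tx":0.3,"ty":0,"tz":-1.4,"wx":0,"wy":-0.1,"wz":0},{"tx":0.6,"ty":0,"tz":-2.8,"wx":0,"wy":-0.2,"wz":0},{"tx":0.9,"ty":0,"tz":-4.3,"wx":0,"wy":-0.3,"wz":0},{"tx":1.2,"ty":0,"tz":-5.7,"wx":0,"wy":-0.4,"wz":0},{"tx":1.5,"ty":0,"tz":-7.1,"wx":0,"wy":-0.5,"wz":0}]'
python3 -m pendant '[{"tx":0.3,"ty":0,"tz":-1.4,"wx":0,"wy":-0.1,"wz":0},{"tx":0.6,"ty":0,"tz":-2.8,"wx":0,"wy":-0.2,"wz":0},{"tx":0.9,"ty":0,"tz":-4.3,"wx":0,"wy":-0.3,"wz":0},{"tx":1.2,"ty":0,"tz":-5.7,"wx":0,"wy":-0.4,"wz":0},{"tx":1.5,"ty":0,"tz":-7.1,"wx":0,"wy":-0.5,"wz":0}]'
python3 snap.py side s3
python3 - <<'E'
from h import *
x,y,z,u,n=axes()
from workcell import ctrl
s=ctrl.sense();p=s["position"]-BC;print(p@u,p@y,p@n,s["wrist_torque"]);r=R.from_quat(s["tool_rot"]).as_matrix();print(np.degrees(np.arctan2(r[:,0]@n,r[:,0]@u)))
E
```

```text
time_s: 4.75
position: [568.3, -55.0, 127.6]
tool_rot: [0.971, 0.081, 0.224, -0.02]
wrist_force: [-0.4, -0.2, -1.5]
grip_width: 26.1
time_s: 5.25
position: [566.9, -55.4, 134.9]
tool_rot: [0.978, 0.082, 0.19, -0.017]
wrist_force: [4.0, -0.1, -4.9]
grip_width: 25.8
-29.295381267982222 -0.5850047866792013 34.32321662391881 [-0.15054349  0.61408432 -0.07347837]
-8.092288429418954
```

```bash
python3 -m pendant '[{"tx":-4,"ty":0,"tz":0.6,"wx":0,"wy":0,"wz":0},{"tx":-8,"ty":0,"tz":1.2,"wx":0,"wy":0,"wz":0},{"tx":-12,"ty":0,"tz":1.7,"wx":0,"wy":0,"wz":0},{"tx":-16,"ty":0,"tz":2.2,"wx":0,"wy":0,"wz":0},{"tx":-20,"ty":0,"tz":2.8,"wx":0,"wy":0,"wz":0}]'
python3 snap.py side s3
python3 - <<'E'
from h import *
x,y,z,u,n=axes()
import cv2
cv2.imwrite("pics/c4.png",cv2.resize(cv2.imread("pics/s3.png")[130:300,180:340],None,fx=3,fy=3))
r=axes()
plan([(BC+(-250)*x+110*z,down(9.45)),((485,-342,210),down(2)),((494-34.5,-343,60),down(2))])
E
```

```text
time_s: 5.8
position: [549.2, -58.3, 124.9]
tool_rot: [0.978, 0.082, 0.189, -0.017]
wrist_force: [1.0, -0.3, -1.2]
grip_width: 25.7
d [-136.0, -1.1, -168.3] w [-0.022, -2.73, 0.014] | 216 22
d [79.6, 269.9, 20.0] w [0.0, 0.0, 0.931] | 282 7
d [-25.5, 0.1, 150.0] w [0.0, 0.0, 0.0] | 152 0
```

View pics/c4.png

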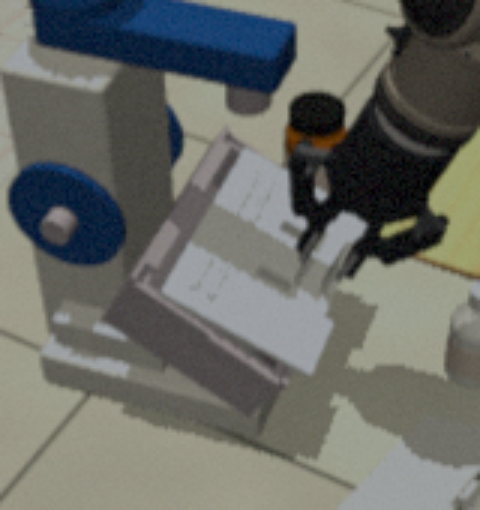

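The cover's low edge is drawn clear of the keeper and its high edge is out from under the lip. I'll lift it away along n and -u.

```bash
python3 -m pendant '[{"tx":-10,"ty":0,"tz":-12,"wx":0,"wy":0,"wz":0},{"tx":-22,"ty":0,"tz":-28,"wx":0,"wy":0,"wz":0},{"tx":-36,"ty":0,"tz":-46,"wx":0,"wy":0,"wz":0},{"tx":-50,"ty":0,"tz":-66,"wx":0,"wy":0,"wz":0},{"tx":-60,"ty":0,"tz":-80,"wx":0,"wy":0,"wz":0}]'
 python3 - <<'E'
from h import *
plan([((445,-160,240),down(5)),((459.5,-343,100),down(2)),((459.5,-343,32),down(2))])
E
```

```text
time_s: 6.35
position: [463.3, -72.7, 177.0]
tool_rot: [0.978, 0.082, 0.189, -0.017]
wrist_force: [0.3, -0.9, -1.6]
grip_width: 25.9
d [-6.7, 82.9, -70.8] w [-0.125, -2.731, 0.563] | 109 22
d [-1.5, 183.6, 140.0] w [0.0, 0.0, 0.375] | 231 3
d [0.0, 0.0, 68.0] w [0.0, 0.0, 0.0] | 68 0
```

```bash
python3 -m pendant '[{"tx":0,"ty":10,"tz":-18,"wx":0,"wy":-0.55,"wz":0.1},{"tx":0,"ty":28,"tz":-36,"wx":0,"wy":-1.1,"wz":0.2},{"tx":-3,"ty":46,"tz":-54,"wx":-0.1,"wy":-1.65,"wz":0.3},{"tx":-5,"ty":66,"tz":-65,"wx":-0.1,"wy":-2.2,"wz":0.45},{"tx":-7,"ty":83,"tz":-71,"wx":-0.12,"wy":-2.73,"wz":0.56}]'
python3 -m pendant '[{"tx":0,"ty":36,"tz":20,"wx":0,"wy":0,"wz":0.07},{"tx":0,"ty":76,"tz":50,"wx":0,"wy":0,"wz":0.15},{"tx":0,"ty":118,"tz":84,"wx":0,"wy":0,"wz":0.22},{"tx":-1,"ty":155,"tz":115,"wx":0,"wy":0,"wz":0.3},{"tx":-1.5,"ty":183,"tz":138,"wx":0,"wy":0,"wz":0.37}]'
python3 -m pendant '[{"tx":0,"ty":0,"tz":0,"wx":0,"wy":0,"wz":0},{"tx":0,"ty":0,"tz":0,"wx":0,"wy":0,"wz":0},{"tx":0,"ty":0,"tz":0,"wx":0,"wy":0,"wz":0},{"tx":0,"ty":0,"tz":0,"wx":0,"wy":0,"wz":0},{"tx":0,"ty":0,"tz":0,"wx":0,"wy":0,"wz":0}]'
 python3 - <<'E'
from h import *
from snap import snap
plan([((459.5,-343,60),down(2)),((459.5,-343,28),down(2))])
a=snap("side","s5")["color"][120:260,280:440];b=snap("top","t5")["color"][190:330,320:480]
cv2.imwrite("pics/c5.png",cv2.resize(np.hstack([a,b])[:,:,::-1],None,fx=2.5,fy=2.5))
E
```

```text
time_s: 6.85
position: [444.9, -161.4, 241.6]
tool_rot: [0.999, 0.043, -0.0, 0.001]
wrist_force: [0.7, 0.1, -2.2]
grip_width: 26.0
time_s: 7.35
position: [458.6, -345.9, 101.7]
tool_rot: [1.0, 0.017, -0.0, 0.0]
wrist_force: [-0.6, 0.2, -1.3]
grip_width: 26.1
time_s: 7.85
position: [459.2, -345.3, 103.0]
tool_rot: [1.0, 0.017, 0.0, 0.001]
wrist_force: [-0.2, 0.1, -2.0]
grip_width: 25.9
d [0.3, -2.3, 43.0] w [0.014, -0.005, -0.001] | 43 0
d [0.0, 0.0, 32.0] w [0.0, 0.0, 0.0] | 32 0
```

View pics/c5.png

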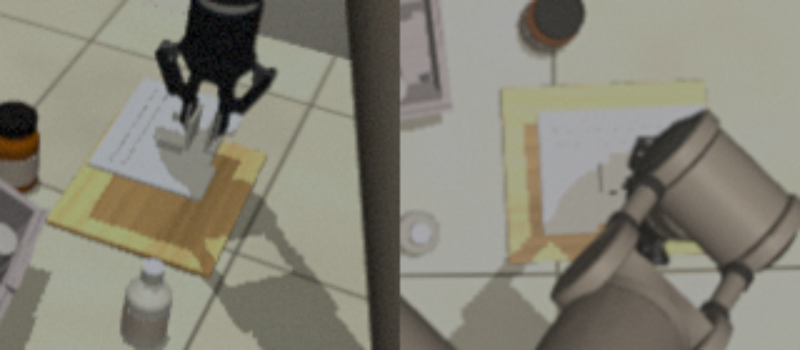

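The cover hangs level over the board and nearly centred. I'll lower to near contact, then move slowly and watch the force.

```bash
python3 -m pendant '[{"tx":0,"ty":0,"tz":15,"wx":0,"wy":0,"wz":0},{"tx":0,"ty":-1,"tz":33,"wx":0,"wy":0,"wz":0},{"tx":0,"ty":-2,"tz":50,"wx":0,"wy":0,"wz":0},{"tx":0,"ty":-2,"tz":63,"wx":0,"wy":0,"wz":0},{"tx":0,"ty":-2,"tz":67,"wx":0,"wy":0,"wz":0}]'
for i in 1 2 ; do python3 -m pendant '[{"tx":0,"ty":0,"tz":0.8,"wx":0,"wy":0,"wz":0},{"tx":0,"ty":0,"tz":1.6,"wx":0,"wy":0,"wz":0},{"tx":0,"ty":0,"tz":2.4,"wx":0,"wy":0,"wz":0},{"tx":0,"ty":0,"tz":3.2,"wx":0,"wy":0,"wz":0},{"tx":0,"ty":0,"tz":3.6,"wx":0,"wy":0,"wz":0}]'; done
```

```text
time_s: 8.45
position: [458.6, -342.9, 34.4]
tool_rot: [1.0, 0.017, -0.001, 0.0]
wrist_force: [0.9, -0.5, -1.9]
grip_width: 26.2
time_s: 8.95
position: [458.7, -343.0, 31.1]
tool_rot: [1.0, 0.017, -0.0, 0.0]
wrist_force: [1.0, 0.1, -1.6]
grip_width: 25.8
time_s: 9.45
position: [459.0, -343.3, 29.9]
tool_rot: [1.0, 0.017, 0.0, 0.001]
wrist_force: [-4.2, 4.8, 20.9]
grip_width: 25.4
```

Contact at z≈30 with 21 N. I'll open and back off.

```bash
python3 -m pendant '[{"tx":0,"ty":0,"tz":-1,"wx":0,"wy":0,"wz":0},{"tx":0,"ty":0,"tz":-1,"wx":0,"wy":0,"wz":0},{"tx":0,"ty":0,"tz":-1,"wx":0,"wy":0,"wz":0},{"tx":0,"ty":0,"tz":-1,"wx":0,"wy":0,"wz":0},{"tx":0,"ty":0,"tz":-1,"wx":0,"wy":0,"wz":0}]' 60
python3 -m pendant '[{"tx":0,"ty":0,"tz":-6,"wx":0,"wy":0,"wz":0},{"tx":0,"ty":0,"tz":-20,"wx":0,"wy":0,"wz":0},{"tx":0,"ty":0,"tz":-60,"wx":0,"wy":0,"wz":0},{"tx":0,"ty":0,"tz":-105,"wx":0,"wy":0,"wz":0},{"tx":0,"ty":0,"tz":-150,"wx":0,"wy":0,"wz":0}]'
python3 - <<'E'
from h import *
x,y,z,u,n=axes()
r=axes()
plan([((450,-200,300),frame(-y+.3*x,-z)),(BC-41*u+130*n,frame(-y,-n)),(BC-41*u+130*n,frame(y,-n))])
E
```

```text
time_s: 9.95
position: [459.0, -343.2, 30.6]
tool_rot: [1.0, 0.017, 0.0, 0.001]
wrist_force: [0.0, 0.3, 0.0]
grip_width: 60.0
time_s: 10.45
position: [458.8, -342.8, 183.4]
tool_rot: [1.0, 0.017, 0.0, 0.001]
wrist_force: [0.3, -1.4, 0.4]
grip_width: 60.3
d [-3.8, -142.8, -116.9] w [0.01, -0.01, 8.231] | 185 66
d [-95.5, -113.4, 87.9] w [3.723, 0.546, 2.039] | 172 34
d [0.0, 0.0, 0.0] w [-0.0, -0.0, 22.5] | 0 180
```

```bash
python3 -m pendant '[{"tx":0,"ty":0,"tz":-20,"wx":0,"wy":0,"wz":-1},{"tx":0,"ty":-12,"tz":-45,"wx":0,"wy":0,"wz":-2},{"tx":0,"ty":-28,"tz":-70,"wx":0,"wy":0,"wz":-3},{"tx":0,"ty":-44,"tz":-95,"wx":0,"wy":0,"wz":-4},{"tx":0,"ty":-60,"tz":-115,"wx":0,"wy":0,"wz":-5}]' 56
python3 snap.py side s6; python3 snap.py top t6
python3 - <<'E'
from h import *
x,y,z,u,n=axes()
r=axes()
plan([((480,-150,300),down(75)),(BC-41*u+130*n,frame(y,-n))])
a=cv2.imread("pics/s6.png")[120:260,230:440];b=cv2.imread("pics/t6.png")[190:310,300:480]
cv2.imwrite("pics/c6.png",np.vstack([cv2.resize(a,None,fx=2,fy=2),cv2.resize(b,(420,280))]))
E
```

```text
time_s: 10.95
position: [456.5, -282.0, 301.2]
tool_rot: [0.933, 0.361, 0.001, 0.002]
wrist_force: [0.1, -0.4, 1.1]
grip_width: 55.7
d [105.2, -82.5, 2.1] w [0.063, 0.014, -4.099] | 134 33
d [90.5, 6.5, 87.9] w [-3.692, 0.8, -2.986] | 126 39
```

View pics/c6.png

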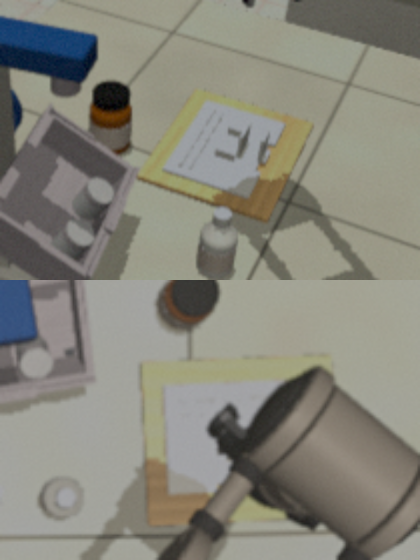

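The cover lies flat, clip side up, in the middle of the board. Both tins are still in the bay, at crop (92,195) and (75,240). On to the tin viewing pose.

```bash
python3 -m pendant '[{"tx":20,"ty":-16,"tz":0,"wx":0,"wy":0,"wz":-0.8},{"tx":42,"ty":-33,"tz":1,"wx":0,"wy":0,"wz":-1.6},{"tx":63,"ty":-50,"tz":1,"wx":0,"wy":0,"wz":-2.4},{"tx":84,"ty":-66,"tz":2,"wx":0,"wy":0,"wz":-3.2},{"tx":105,"ty":-82,"tz":2,"wx":0,"wy":0,"wz":-4.1}]'
python3 -m pendant '[{"tx":18,"ty":1,"tz":17,"wx":-0.74,"wy":0.16,"wz":-0.6},{"tx":36,"ty":3,"tz":35,"wx":-1.5,"wy":0.32,"wz":-1.2},{"tx":54,"ty":4,"tz":53,"wx":-2.2,"wy":0.48,"wz":-1.8},{"tx":72,"ty":5,"tz":70,"wx":-2.95,"wy":0.64,"wz":-2.4},{"tx":90,"ty":6,"tz":88,"wx":-3.7,"wy":0.8,"wz":-3}]'
python3 - <<'E'
from h import *
x,y,z,u,n=axes()
plan([(BC-41*u+130*n,frame(y,-n))])
E
python3 -m pendant '[{"tx":0,"ty":0,"tz":0,"wx":0,"wy":0,"wz":0},{"tx":0,"ty":0,"tz":0,"wx":0,"wy":0,"wz":0},{"tx":0,"ty":0,"tz":0,"wx":0,"wy":0,"wz":0},{"tx":0,"ty":0,"tz":0,"wx":0,"wy":0,"wz":0},{"tx":0,"ty":0,"tz":0,"wx":0,"wy":0,"wz":0}]'
python3 snap.py wrist w6
```

```text
time_s: 11.55
position: [480.0, -149.8, 299.7]
tool_rot: [0.793, 0.609, 0.0, 0.004]
wrist_force: [-0.4, -0.1, -0.3]
grip_width: 55.7
time_s: 12.05
position: [507.9, -66.7, 214.1]
tool_rot: [0.629, 0.735, 0.192, 0.165]
wrist_force: [1.3, 1.5, 0.1]
grip_width: 56.2
d [2.1, 0.8, 2.8] w [-0.086, 0.038, -0.067] | 4 1
time_s: 12.55
position: [508.7, -67.2, 214.8]
tool_rot: [0.63, 0.734, 0.192, 0.165]
wrist_force: [0.7, 0.7, 0.4]
grip_width: 55.9
[[   1.      0.     -0.      0.16]
 [   0.     -0.96   -0.27  -67.92]
 [  -0.      0.27   -0.96 -143.09]
 [   0.      0.      0.      1.  ]]
```

View pics/w6.png

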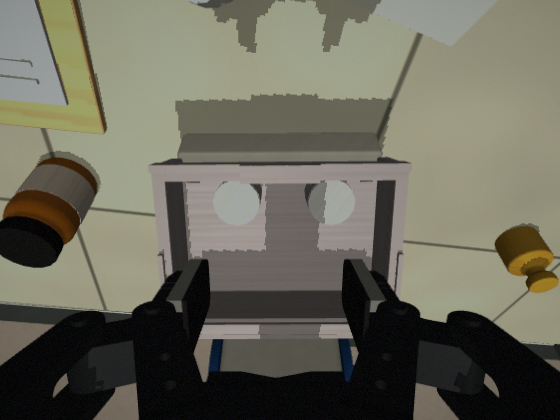

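The two tin lids are at about (237,202), which is tin_b, and (331,202), which is tin_a on the +y side. I'll cast them onto the plane n=-6.

Run:
```python
from h import *
d=load("w6");x,y,z,u,n=axes()
g=cv2.GaussianBlur(cv2.cvtColor(d["color"],cv2.COLOR_RGB2GRAY),(3,3),0)
sub=g[165:245,190:385]
C=cv2.HoughCircles(sub,cv2.HOUGH_GRADIENT,1,50,param1=80,param2=12,minRadius=18,maxRadius=30)[0]
for c in C[:4]:
    p=c[:2]+[190,165]
    o,w=ray(d,[p]);w=w[0];t=((BC-6*n-o)@n)/(w@n);q=o+t*w-BC
    f=d["mtx"][0,0];print(p,c[2],"u %.1f y %.1f n %.1f diam %.1f"%(q@u,q@y,q@n,2*c[2]*t/f))
# bay side wall inner check & low wall keypoints
for p in((152,165),(410,165)):
    o,w=ray(d,[p]);w=w[0];t=((BC+5*n-o)@n)/(w@n);q=o+t*w-BC;print(p,q@u,q@y)
```

```text
[331.5 202.5] 23.2 u -41.0 y 41.8 n -6.0 diam 37.9
[235.5 204.5] 23.5 u -40.0 y -35.8 n -6.0 diam 38.3
(152, 165) -74.0613512332427 -96.78807399567785
(410, 165) -72.16012778530165 98.68634112293688
```

Run:
```python
from h import *
x,y,z,u,n=axes()
plan([(BC-41*u+41.7*y+20*n,frame(y,-n))])
```

```text
d [44.9, 1.0, 112.7] w [-0.082, 0.042, -0.071] | 121 1
```

```bash
python3 -m pendant '[{"tx":15,"ty":0,"tz":20,"wx":-0.08,"wy":0.04,"wz":-0.07},{"tx":30,"ty":0,"tz":48,"wx":-0.08,"wy":0.04,"wz":-0.07},{"tx":42,"ty":1,"tz":78,"wx":-0.08,"wy":0.04,"wz":-0.07},{"tx":45,"ty":1,"tz":104,"wx":-0.08,"wy":0.04,"wz":-0.07},{"tx":45,"ty":1,"tz":113,"wx":-0.08,"wy":0.04,"wz":-0.07}]'
python3 - <<'E'
from h import *
x,y,z,u,n=axes()
plan([(BC-41*u+41.7*y-42*n,frame(y,-n))])
E
```

```text
time_s: 13.1
position: [557.2, -13.1, 114.6]
tool_rot: [0.624, 0.737, 0.197, 0.166]
wrist_force: [-0.1, 0.9, 0.2]
grip_width: 56.0
d [-1.1, 1.1, 59.9] w [-0.022, -0.011, 0.001] | 60 0
```

```bash
python3 -m pendant '[{"tx":-1,"ty":1,"tz":15,"wx":0,"wy":0,"wz":0},{"tx":-1,"ty":1,"tz":30,"wx":0,"wy":0,"wz":0},{"tx":-1,"ty":1,"tz":45,"wx":0,"wy":0,"wz":0},{"tx":-1,"ty":1,"tz":57,"wx":0,"wy":0,"wz":0},{"tx":-1,"ty":1,"tz":60,"wx":0,"wy":0,"wz":0}]'
python3 -m pendant '[{"tx":0,"ty":0,"tz":0,"wx":0,"wy":0,"wz":0},{"tx":0,"ty":0,"tz":0,"wx":0,"wy":0,"wz":0},{"tx":0,"ty":0,"tz":0,"wx":0,"wy":0,"wz":0},{"tx":0,"ty":0,"tz":0,"wx":0,"wy":0,"wz":0},{"tx":0,"ty":0,"tz":0,"wx":0,"wy":0,"wz":0}]' 28 35
python3 -m pendant '[{"tx":0,"ty":0,"tz":0,"wx":0,"wy":0,"wz":0},{"tx":0,"ty":0,"tz":0,"wx":0,"wy":0,"wz":0},{"tx":0,"ty":0,"tz":0,"wx":0,"wy":0,"wz":0},{"tx":0,"ty":0,"tz":0,"wx":0,"wy":0,"wz":0},{"tx":0,"ty":0,"tz":0,"wx":0,"wy":0,"wz":0}]'
python3 - <<'E'
from h import *
from workcell import ctrl
s=ctrl.sense();x,y,z,u,n=axes();p=s["position"]-BC;print(p@u,p@y,p@n)
x,y,z,u,n=axes()
plan([(BC-50*u+41.7*y+120*n,frame(y,-n))])
E
```

```text
time_s: 13.6
position: [589.9, -12.1, 67.2]
tool_rot: [0.624, 0.738, 0.198, 0.161]
wrist_force: [0.7, -0.4, 0.8]
grip_width: 56.2
time_s: 14.1
position: [590.0, -12.2, 67.7]
tool_rot: [0.624, 0.738, 0.198, 0.161]
wrist_force: [-1.0, -0.8, 4.2]
grip_width: 37.2
time_s: 14.6
position: [590.0, -12.2, 67.7]
tool_rot: [0.624, 0.738, 0.198, 0.162]
wrist_force: [-0.5, 0.2, 1.8]
grip_width: 37.1
-37.14458432128935 38.171771811706805 -38.90228864748086
d [5.1, -13.9, -158.8] w [-0.047, -0.072, -0.002] | 159 1
```

```bash
python3 -m pendant '[{"tx":0,"ty":0,"tz":-15,"wx":0,"wy":0,"wz":0},{"tx":0,"ty":0,"tz":-45,"wx":0,"wy":0,"wz":0},{"tx":2,"ty":-3,"tz":-80,"wx":0,"wy":0,"wz":0},{"tx":4,"ty":-8,"tz":-120,"wx":0,"wy":0,"wz":0},{"tx":5,"ty":-14,"tz":-159,"wx":0,"wy":0,"wz":0}]'
python3 - <<'E'
from h import *
from workcell import ctrl
x,y,z,u,n=axes();s=ctrl.sense();print(np.round(s["q"],3))
c,sn=np.cos(np.radians(-13.4)),np.sin(np.radians(-13.4));tx=np.array([c,sn,0]);ty=np.array([-sn,c,0])
T=np.array([450.4,339.6,0]);print("old tin in tote",(np.array([438.7,347.9,0])-T)@tx,(np.array([438.7,347.9,0])-T)@ty)
A=T+58*tx-5*ty;B=T-66*tx-0*ty;print(A,B)
plan([((490,60,260),frame(.5*x+y,-z+.2*x)),(A+[0,-80,200],down(76.6)),(A+[0,0,90],down(76.6))])
E
```

```text
time_s: 15.1
position: [498.3, -23.6, 199.4]
tool_rot: [0.624, 0.739, 0.198, 0.161]
wrist_force: [0.2, -0.1, -1.3]
grip_width: 36.9
[-0.369  0.111  2.064  0.497  0.576 -2.475]
old tin in tote -13.304985374051423 5.362589318256309
[505.66226142 321.29474221   0.        ] [386.19679204 354.89536163   0.        ]
d [84.3, 34.6, -49.1] w [2.218, -0.593, 3.248] | 104 32
d [172.6, -48.4, 67.7] w [1.287, -0.586, -0.407] | 192 12
d [77.8, -18.5, 110.0] w [0.0, 0.0, 0.0] | 136 0
```

```bash
python3 -m pendant '[{"tx":16,"ty":7,"tz":-15,"wx":0.44,"wy":-0.12,"wz":0.65},{"tx":33,"ty":14,"tz":-25,"wx":0.88,"wy":-0.24,"wz":1.3},{"tx":50,"ty":21,"tz":-33,"wx":1.33,"wy":-0.36,"wz":1.95},{"tx":67,"ty":28,"tz":-41,"wx":1.77,"wy":-0.48,"wz":2.6},{"tx":84,"ty":35,"tz":-49,"wx":2.2,"wy":-0.59,"wz":3.25}]'
python3 - <<'E'
from h import *
A=np.array([505.7,321.3,0])
plan([(A+[0,-60,200],down(76.6)),(A+[0,0,90],down(76.6)),(A+[0,0,35],down(76.6))])
E
```

```text
time_s: 15.6
position: [489.3, 60.3, 260.4]
tool_rot: [0.794, 0.599, 0.091, 0.049]
wrist_force: [1.1, -0.2, -2.1]
grip_width: 37.2
d [192.1, -51.7, 68.8] w [1.367, -0.592, -0.317] | 211 12
d [58.4, -13.9, 110.0] w [0.0, 0.0, 0.0] | 125 0
d [0.0, 0.0, 55.0] w [0.0, 0.0, 0.0] | 55 0
```

```bash
python3 -m pendant '[{"tx":36,"ty":-10,"tz":13,"wx":0.3,"wy":-0.12,"wz":-0.1},{"tx":76,"ty":-20,"tz":27,"wx":0.55,"wy":-0.24,"wz":-0.15},{"tx":116,"ty":-31,"tz":41,"wx":0.8,"wy":-0.36,"wz":-0.2},{"tx":156,"ty":-42,"tz":56,"wx":1.1,"wy":-0.5,"wz":-0.3},{"tx":192,"ty":-52,"tz":69,"wx":1.37,"wy":-0.59,"wz":-0.32}]'
python3 -m pendant '[{"tx":12,"ty":-3,"tz":20,"wx":0,"wy":0,"wz":0},{"tx":26,"ty":-6,"tz":45,"wx":0,"wy":0,"wz":0},{"tx":42,"ty":-10,"tz":75,"wx":0,"wy":0,"wz":0},{"tx":54,"ty":-13,"tz":100,"wx":0,"wy":0,"wz":0},{"tx":58,"ty":-14,"tz":110,"wx":0,"wy":0,"wz":0}]'
python3 - <<'E'
from h import *
from snap import snap
A=np.array([505.7,321.3,0])
plan([(A+[0,0,28],down(76.6))])
a=snap("side","s7")["color"][250:420,130:340]
cv2.imwrite("pics/c7.png",cv2.resize(a[:,:,::-1],None,fx=3,fy=3,interpolation=2))
E
```

```text
time_s: 16.1
position: [504.8, 263.3, 198.4]
tool_rot: [0.784, 0.62, -0.001, -0.001]
wrist_force: [0.4, -1.1, -1.9]
grip_width: 37.1
time_s: 16.6
position: [502.2, 323.2, 85.0]
tool_rot: [0.784, 0.621, -0.004, -0.002]
wrist_force: [-0.1, -0.7, -1.3]
grip_width: 36.9
d [-0.7, 4.3, 57.0] w [-0.055, 0.035, 0.02] | 57 1
```

View pics/c7.png

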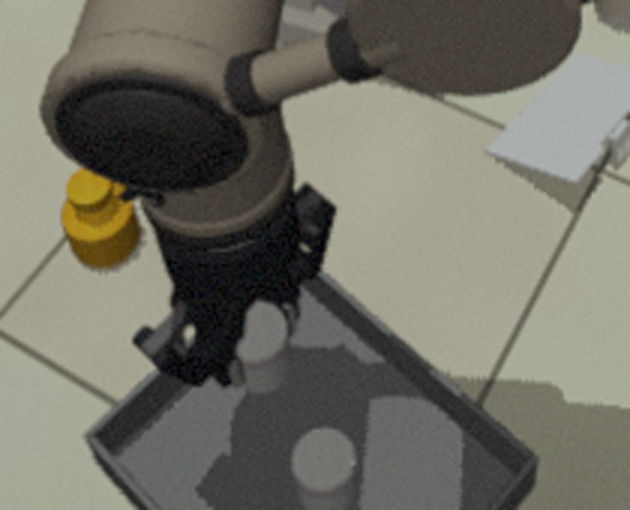

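The tin is held upright above the tote's far end, clear of the old tin at crop (325,455). I'll lower it slowly.

```bash
python3 -m pendant '[{"tx":0,"ty":2,"tz":14,"wx":-0.05,"wy":0.03,"wz":0},{"tx":-0.5,"ty":4,"tz":30,"wx":-0.05,"wy":0.03,"wz":0},{"tx":-0.5,"ty":4,"tz":46,"wx":-0.05,"wy":0.03,"wz":0},{"tx":-0.5,"ty":4,"tz":56,"wx":-0.05,"wy":0.03,"wz":0},{"tx":-0.5,"ty":4,"tz":59,"wx":-0.05,"wy":0.03,"wz":0}]'
for i in 1 2; do python3 -m pendant '[{"tx":0,"ty":0,"tz":0.8,"wx":0,"wy":0,"wz":0},{"tx":0,"ty":0,"tz":1.6,"wx":0,"wy":0,"wz":0},{"tx":0,"ty":0,"tz":2.4,"wx":0,"wy":0,"wz":0},{"tx":0,"ty":0,"tz":3.2,"wx":0,"wy":0,"wz":0},{"tx":0,"ty":0,"tz":3.6,"wx":0,"wy":0,"wz":0}]'; done
```

```text
time_s: 17.15
position: [505.4, 320.9, 25.4]
tool_rot: [0.784, 0.621, -0.001, -0.0]
wrist_force: [-0.7, 0.5, -1.3]
grip_width: 37.4
time_s: 17.65
position: [505.5, 321.0, 22.1]
tool_rot: [0.784, 0.621, -0.001, -0.0]
wrist_force: [-0.8, -0.5, -1.7]
grip_width: 36.8
time_s: 18.15
position: [505.4, 321.0, 18.4]
tool_rot: [0.784, 0.621, -0.001, -0.0]
wrist_force: [-0.3, -1.7, -0.2]
grip_width: 37.1
```

```bash
python3 -m pendant '[{"tx":0,"ty":0,"tz":0.4,"wx":0,"wy":0,"wz":0},{"tx":0,"ty":0,"tz":0.8,"wx":0,"wy":0,"wz":0},{"tx":0,"ty":0,"tz":1.2,"wx":0,"wy":0,"wz":0},{"tx":0,"ty":0,"tz":1.5,"wx":0,"wy":0,"wz":0},{"tx":0,"ty":0,"tz":1.5,"wx":0,"wy":0,"wz":0}]'
```

```text
time_s: 18.65
position: [505.6, 321.0, 18.3]
tool_rot: [0.784, 0.621, -0.001, -0.0]
wrist_force: [-3.8, -2.4, 9.7]
grip_width: 36.9
```

Contact with the floor at z=18.3, as predicted. I'll release and go up.

```bash
python3 -m pendant '[{"tx":0,"ty":0,"tz":0,"wx":0,"wy":0,"wz":0},{"tx":0,"ty":0,"tz":0,"wx":0,"wy":0,"wz":0},{"tx":0,"ty":0,"tz":0,"wx":0,"wy":0,"wz":0},{"tx":0,"ty":0,"tz":0,"wx":0,"wy":0,"wz":0},{"tx":0,"ty":0,"tz":0,"wx":0,"wy":0,"wz":0}]' 60
python3 -m pendant '[{"tx":0,"ty":0,"tz":-15,"wx":0,"wy":0,"wz":0},{"tx":0,"ty":0,"tz":-50,"wx":0,"wy":0,"wz":0},{"tx":0,"ty":0,"tz":-95,"wx":0,"wy":0,"wz":0},{"tx":0,"ty":0,"tz":-140,"wx":0,"wy":0,"wz":0},{"tx":0,"ty":0,"tz":-185,"wx":0,"wy":0,"wz":0}]'
python3 - <<'E'
from h import *
x,y,z,u,n=axes()
plan([((490,110,260),frame(.3*x+y,-z+.1*x)),(BC-46*u-20*y+120*n,frame(y,-n)),(BC-41*u-35.8*y+25*n,frame(y,-n))])
E
```

```text
time_s: 19.15
position: [505.5, 321.0, 18.1]
tool_rot: [0.784, 0.621, -0.001, -0.0]
wrist_force: [0.3, -0.6, -0.7]
grip_width: 59.8
time_s: 19.65
position: [505.4, 321.0, 204.8]
tool_rot: [0.784, 0.621, -0.001, -0.0]
wrist_force: [0.8, 0.6, -0.7]
grip_width: 59.9
d [-208.9, 33.3, -55.0] w [-0.681, 0.249, -0.76] | 219 8
d [-191.1, 42.0, 57.9] w [-3.015, 0.44, -2.046] | 204 29
d [-15.8, 5.0, 95.0] w [0.0, 0.0, 0.0] | 96 0
```

```bash
python3 -m pendant '[{"tx":-38,"ty":6,"tz":-11,"wx":-0.13,"wy":0.05,"wz":-0.15},{"tx":-80,"ty":13,"tz":-22,"wx":-0.26,"wy":0.1,"wz":-0.3},{"tx":-124,"ty":20,"tz":-33,"wx":-0.4,"wy":0.15,"wz":-0.45},{"tx":-168,"ty":27,"tz":-44,"wx":-0.54,"wy":0.2,"wz":-0.6},{"tx":-209,"ty":33,"tz":-55,"wx":-0.68,"wy":0.25,"wz":-0.76}]' 56
python3 -m pendant '[{"tx":-36,"ty":8,"tz":11,"wx":-0.6,"wy":0.09,"wz":-0.4},{"tx":-75,"ty":17,"tz":23,"wx":-1.2,"wy":0.18,"wz":-0.8},{"tx":-114,"ty":25,"tz":35,"wx":-1.8,"wy":0.26,"wz":-1.2},{"tx":-153,"ty":34,"tz":46,"wx":-2.4,"wy":0.35,"wz":-1.6},{"tx":-191,"ty":42,"tz":58,"wx":-3.02,"wy":0.44,"wz":-2.05}]'
python3 - <<'E'
from h import *
x,y,z,u,n=axes()
plan([(BC-41*u-35.8*y+25*n,frame(y,-n))])
E
```

```text
time_s: 20.15
position: [489.2, 108.3, 260.4]
tool_rot: [0.749, 0.661, 0.043, 0.027]
wrist_force: [0.9, -0.4, -0.2]
grip_width: 55.6
time_s: 20.65
position: [510.2, -54.8, 209.1]
tool_rot: [0.642, 0.731, 0.182, 0.144]
wrist_force: [0.4, 1.3, 0.0]
grip_width: 55.9
d [-45.6, 7.0, 100.9] w [-0.404, -0.045, -0.265] | 111 4
```

```bash
python3 snap.py wrist w8 >/dev/null
python3 - <<'E'
from h import *
d=load("w8");x,y,z,u,n=axes()
p0=proj(d,BC-41*u-35.8*y-6*n)[0].astype(int);print(p0)
g=cv2.GaussianBlur(cv2.cvtColor(d["color"],cv2.COLOR_RGB2GRAY),(3,3),0)
o0=p0-45
C=cv2.HoughCircles(np.ascontiguousarray(g[o0[1]:o0[1]+90,o0[0]:o0[0]+90]),cv2.HOUGH_GRADIENT,1,50,param1=80,param2=12,minRadius=18,maxRadius=32)[0]
for c in C[:2]:
    p=c[:2]+o0;o,w=ray(d,[p]);w=w[0];t=((BC-6*n-o)@n)/(w@n);q=o+t*w-BC
    print(p,c[2],q@u,q@y,2*c[2]*t/d["mtx"][0,0])
E
python3 -m pendant '[{"tx":-15,"ty":2,"tz":15,"wx":-0.4,"wy":-0.04,"wz":-0.26},{"tx":-30,"ty":5,"tz":40,"wx":-0.4,"wy":-0.04,"wz":-0.26},{"tx":-42,"ty":7,"tz":70,"wx":-0.4,"wy":-0.04,"wz":-0.26},{"tx":-45,"ty":7,"tz":94,"wx":-0.4,"wy":-0.04,"wz":-0.26},{"tx":-45.5,"ty":7,"tz":101,"wx":-0.4,"wy":-0.04,"wz":-0.26}]'
python3 - <<'E'
from h import *
x,y,z,u,n=axes()
plan([(BC-41*u-35.8*y-42*n,frame(y,-n))])
E
```

```text
[217 214]
[217.5 214.5] 24.0 -40.78281294760903 -35.93329129381589 38.620243312980435
time_s: 21.2
position: [566.9, -92.2, 117.2]
tool_rot: [0.623, 0.739, 0.197, 0.165]
wrist_force: [-1.2, 0.6, 0.0]
grip_width: 56.3
d [0.8, 2.7, 63.8] w [-0.025, -0.025, 0.025] | 64 0
```

```bash
python3 -m pendant '[{"tx":1,"ty":2,"tz":15,"wx":0,"wy":0,"wz":0},{"tx":1,"ty":2.7,"tz":32,"wx":0,"wy":0,"wz":0},{"tx":1,"ty":2.7,"tz":50,"wx":0,"wy":0,"wz":0},{"tx":1,"ty":2.7,"tz":61,"wx":0,"wy":0,"wz":0},{"tx":1,"ty":2.7,"tz":64,"wx":0,"wy":0,"wz":0}]'
python3 - <<'E'
from h import *
from workcell import ctrl
x,y,z,u,n=axes();p=ctrl.sense()["position"]-BC;print(p@u,p@y,p@n)
plan([(BC-41*u-35.8*y-42*n,frame(y,-n))])
E
python3 -m pendant '[{"tx":0,"ty":0,"tz":0,"wx":0,"wy":0,"wz":0},{"tx":0,"ty":0,"tz":0,"wx":0,"wy":0,"wz":0},{"tx":0,"ty":0,"tz":0,"wx":0,"wy":0,"wz":0},{"tx":0,"ty":0,"tz":0,"wx":0,"wy":0,"wz":0},{"tx":0,"ty":0,"tz":0,"wx":0,"wy":0,"wz":0}]' 28 35
python3 -m pendant '[{"tx":0,"ty":0,"tz":0,"wx":0,"wy":0,"wz":0},{"tx":0,"ty":0,"tz":0,"wx":0,"wy":0,"wz":0},{"tx":0,"ty":0,"tz":-4,"wx":0,"wy":0,"wz":0},{"tx":0,"ty":0,"tz":-12,"wx":0,"wy":0,"wz":0},{"tx":0,"ty":0,"tz":-22,"wx":0,"wy":0,"wz":0}]'
python3 - <<'E'
from h import *
from workcell import ctrl
x,y,z,u,n=axes();p=ctrl.sense()["position"]-BC;print(p@u,p@y,p@n)
B=np.array([386.2,354.9,0])
plan([(BC-55*u-30*y+110*n,frame(y,-n)),((470,40,260),frame(.5*x+y,-z+.2*x)),((420,230,220),down(76.6)),(B+[0,0,100],down(76.6))])
E
```

```text
time_s: 21.7
position: [600.5, -84.4, 62.7]
tool_rot: [0.623, 0.739, 0.197, 0.165]
wrist_force: [-0.4, -0.4, 0.3]
grip_width: 55.9
-40.97004061978568 -34.76435812814427 -42.52771898582782
d [-1.0, -0.0, -0.5] w [-0.029, -0.035, 0.027] | 1 0
time_s: 22.2
position: [600.6, -84.4, 63.4]
tool_rot: [0.623, 0.739, 0.198, 0.165]
wrist_force: [-3.3, 1.5, 5.6]
grip_width: 37.1
time_s: 22.7
position: [589.5, -86.3, 82.9]
tool_rot: [0.623, 0.739, 0.197, 0.165]
wrist_force: [2.0, 0.2, -1.5]
grip_width: 37.2
-40.52781692373462 -34.793029027899294 -19.435330978704627
d [5.5, -14.9, -129.4] w [-0.025, -0.036, 0.028] | 130 0
d [139.4, 18.9, -72.5] w [2.296, -0.532, 3.236] | 158 32
d [164.4, -109.1, 35.7] w [1.287, -0.586, -0.407] | 200 12
d [113.7, -61.8, 120.0] w [0.0, 0.0, 0.0] | 176 0
```

```bash
python3 -m pendant '[{"tx":1,"ty":-3,"tz":-22,"wx":0,"wy":0,"wz":0},{"tx":2,"ty":-6,"tz":-48,"wx":0,"wy":0,"wz":0},{"tx":3,"ty":-9,"tz":-76,"wx":0,"wy":0,"wz":0},{"tx":4,"ty":-12,"tz":-104,"wx":0,"wy":0,"wz":0},{"tx":5,"ty":-15,"tz":-129,"wx":0,"wy":0,"wz":0}]'
python3 -m pendant '[{"tx":28,"ty":4,"tz":-15,"wx":0.46,"wy":-0.1,"wz":0.65},{"tx":56,"ty":8,"tz":-29,"wx":0.92,"wy":-0.2,"wz":1.3},{"tx":84,"ty":12,"tz":-44,"wx":1.38,"wy":-0.3,"wz":1.95},{"tx":112,"ty":15,"tz":-58,"wx":1.84,"wy":-0.42,"wz":2.6},{"tx":139,"ty":19,"tz":-72,"wx":2.3,"wy":-0.53,"wz":3.24}]'
python3 -m pendant '[{"tx":33,"ty":-22,"tz":7,"wx":0.26,"wy":-0.12,"wz":-0.08},{"tx":66,"ty":-44,"tz":14,"wx":0.52,"wy":-0.24,"wz":-0.16},{"tx":99,"ty":-66,"tz":21,"wx":0.78,"wy":-0.36,"wz":-0.24},{"tx":132,"ty":-88,"tz":28,"wx":1.04,"wy":-0.48,"wz":-0.32},{"tx":164,"ty":-109,"tz":36,"wx":1.29,"wy":-0.59,"wz":-0.41}]'
python3 - <<'E'
from h import *
B=np.array([386.2,354.9,0])
plan([(B+[0,0,90],down(76.6)),(B+[0,0,25],down(76.6))])
E
```

```text
time_s: 23.2
position: [511.0, -94.7, 188.6]
tool_rot: [0.623, 0.739, 0.197, 0.165]
wrist_force: [0.6, -0.1, -1.3]
grip_width: 37.2
time_s: 23.7
position: [471.7, 27.5, 253.9]
tool_rot: [0.763, 0.634, 0.114, 0.065]
wrist_force: [0.9, 0.5, -0.7]
grip_width: 37.1
time_s: 24.2
position: [404.1, 211.2, 207.9]
tool_rot: [0.751, 0.659, 0.022, 0.026]
wrist_force: [1.3, -0.0, -1.6]
grip_width: 37.0
d [140.3, -44.3, 114.9] w [0.49, -0.017, 0.744] | 187 7
d [0.0, 0.0, 65.0] w [0.0, 0.0, 0.0] | 65 0
```

```bash
python3 -m pendant '[{"tx":28,"ty":-9,"tz":18,"wx":0.1,"wy":0,"wz":0.15},{"tx":60,"ty":-18,"tz":42,"wx":0.2,"wy":0,"wz":0.3},{"tx":95,"ty":-29,"tz":74,"wx":0.3,"wy":0,"wz":0.5},{"tx":125,"ty":-40,"tz":102,"wx":0.45,"wy":0,"wz":0.7},{"tx":140,"ty":-44,"tz":115,"wx":0.49,"wy":0,"wz":0.74}]'
python3 - <<'E'
from h import *
B=np.array([386.2,354.9,0])
plan([(B+[0,0,25],down(76.6))])
E
```

```text
time_s: 24.7
position: [384.7, 355.1, 87.8]
tool_rot: [0.785, 0.62, -0.001, -0.001]
wrist_force: [0.3, 0.0, -1.8]
grip_width: 37.4
d [0.2, 1.7, 62.8] w [-0.018, 0.007, 0.003] | 63 0
```

```bash
python3 -m pendant '[{"tx":0,"ty":1,"tz":15,"wx":0,"wy":0,"wz":0},{"tx":0,"ty":1.7,"tz":32,"wx":0,"wy":0,"wz":0},{"tx":0,"ty":1.7,"tz":50,"wx":0,"wy":0,"wz":0},{"tx":0,"ty":1.7,"tz":62,"wx":0,"wy":0,"wz":0},{"tx":0,"ty":1.7,"tz":66,"wx":0,"wy":0,"wz":0}]'
python3 -m pendant '[{"tx":0,"ty":0,"tz":0.8,"wx":0,"wy":0,"wz":0},{"tx":0,"ty":0,"tz":1.6,"wx":0,"wy":0,"wz":0},{"tx":0,"ty":0,"tz":2.4,"wx":0,"wy":0,"wz":0},{"tx":0,"ty":0,"tz":3.2,"wx":0,"wy":0,"wz":0},{"tx":0,"ty":0,"tz":3.6,"wx":0,"wy":0,"wz":0}]'
python3 -m pendant '[{"tx":0,"ty":0,"tz":0.6,"wx":0,"wy":0,"wz":0},{"tx":0,"ty":0,"tz":1.2,"wx":0,"wy":0,"wz":0},{"tx":0,"ty":0,"tz":1.8,"wx":0,"wy":0,"wz":0},{"tx":0,"ty":0,"tz":2.2,"wx":0,"wy":0,"wz":0},{"tx":0,"ty":0,"tz":2.2,"wx":0,"wy":0,"wz":0}]'
```

```text
time_s: 25.2
position: [385.6, 353.8, 21.0]
tool_rot: [0.785, 0.62, -0.002, -0.0]
wrist_force: [-0.0, -0.2, -1.3]
grip_width: 37.4
time_s: 25.7
position: [385.7, 353.9, 17.7]
tool_rot: [0.785, 0.62, -0.002, -0.0]
wrist_force: [0.2, 0.1, -0.6]
grip_width: 37.1
time_s: 26.2
position: [385.8, 353.9, 15.7]
tool_rot: [0.785, 0.62, -0.002, -0.0]
wrist_force: [0.3, -0.6, 1.3]
grip_width: 37.4
```

```bash
python3 -m pendant '[{"tx":0,"ty":0,"tz":0.4,"wx":0,"wy":0,"wz":0},{"tx":0,"ty":0,"tz":0.8,"wx":0,"wy":0,"wz":0},{"tx":0,"ty":0,"tz":1.2,"wx":0,"wy":0,"wz":0},{"tx":0,"ty":0,"tz":1.2,"wx":0,"wy":0,"wz":0},{"tx":0,"ty":0,"tz":1.2,"wx":0,"wy":0,"wz":0}]'
python3 -m pendant '[{"tx":0,"ty":0,"tz":0,"wx":0,"wy":0,"wz":0},{"tx":0,"ty":0,"tz":0,"wx":0,"wy":0,"wz":0},{"tx":0,"ty":0,"tz":0,"wx":0,"wy":0,"wz":0},{"tx":0,"ty":0,"tz":0,"wx":0,"wy":0,"wz":0},{"tx":0,"ty":0,"tz":0,"wx":0,"wy":0,"wz":0}]' 60
python3 -m pendant '[{"tx":0,"ty":0,"tz":-15,"wx":0,"wy":0,"wz":0},{"tx":0,"ty":0,"tz":-50,"wx":0,"wy":0,"wz":0},{"tx":0,"ty":0,"tz":-95,"wx":0,"wy":0,"wz":0},{"tx":0,"ty":0,"tz":-140,"wx":0,"wy":0,"wz":0},{"tx":0,"ty":0,"tz":-185,"wx":0,"wy":0,"wz":0}]'
python3 -m pendant '[{"tx":-45,"ty":0,"tz":-10,"wx":0,"wy":0,"wz":0},{"tx":-90,"ty":0,"tz":-20,"wx":0,"wy":0,"wz":0},{"tx":-135,"ty":0,"tz":-30,"wx":0,"wy":0,"wz":0},{"tx":-160,"ty":0,"tz":-40,"wx":0,"wy":0,"wz":0},{"tx":-160,"ty":0,"tz":-40,"wx":0,"wy":0,"wz":0}]'
python3 - <<'E'
from h import *
from snap import snap
np.set_printoptions(precision=1,suppress=True)
s=snap("side","s9");t=snap("top","t9")
# cover: white region on board, top view, cast to z=14
g=cv2.cvtColor(t["color"],cv2.COLOR_RGB2HSV).astype(int)
m=((g[...,1]<45)&(g[...,2]>110)).astype(np.uint8);k=np.zeros_like(m);k[226:290,366:440]=1;m&=k
m=cv2.morphologyEx(m,cv2.MORPH_OPEN,np.ones((3,3)))
c=max(cv2.findContours(m,0,1)[0],key=cv2.contourArea);q=cv2.boxPoints(cv2.minAreaRect(c));P=plane(t,q,14);print("cover",P.mean(0),np.linalg.norm(np.diff(P,axis=0),axis=1),"board 494,-342")
a=cv2.resize(t["color"][215:335,100:240],(400,343));b=cv2.resize(t["color"][170:310,290:470],(400,311))
e=cv2.resize(s["color"][150:420,130:400],(400,400))
o=np.zeros((600,800,3),np.uint8);o[:343,:400]=a;o[:311,400:]=b[:311];e=cv2.resize(s["color"][310:420,150:320],(398,257));o[343:600,:398]=e
f=cv2.resize(s["color"][140:280,250:400],(309,289));o[311:600,400:709]=f
cv2.imwrite("pics/c9.png",cv2.convertScaleAbs(o[:,:,::-1],alpha=1.3))
E
```

```text
time_s: 26.7
position: [385.9, 353.9, 15.5]
tool_rot: [0.785, 0.62, -0.002, -0.0]
wrist_force: [-1.0, -3.2, 9.9]
grip_width: 37.4
time_s: 27.2
position: [385.9, 353.9, 15.3]
tool_rot: [0.785, 0.62, -0.002, -0.0]
wrist_force: [0.4, -0.3, 0.6]
grip_width: 60.1
time_s: 27.7
position: [386.1, 353.9, 202.0]
tool_rot: [0.785, 0.62, -0.002, -0.0]
wrist_force: [0.4, -0.9, 0.3]
grip_width: 59.9
time_s: 28.2
position: [348.9, 196.3, 243.7]
tool_rot: [0.786, 0.619, -0.001, 0.0]
wrist_force: [-0.1, 0.6, 0.1]
grip_width: 59.8
cover [ 500.6 -342.4   14. ] [190.8 136.7 189.6] board 494,-342
```

View pics/c9.png

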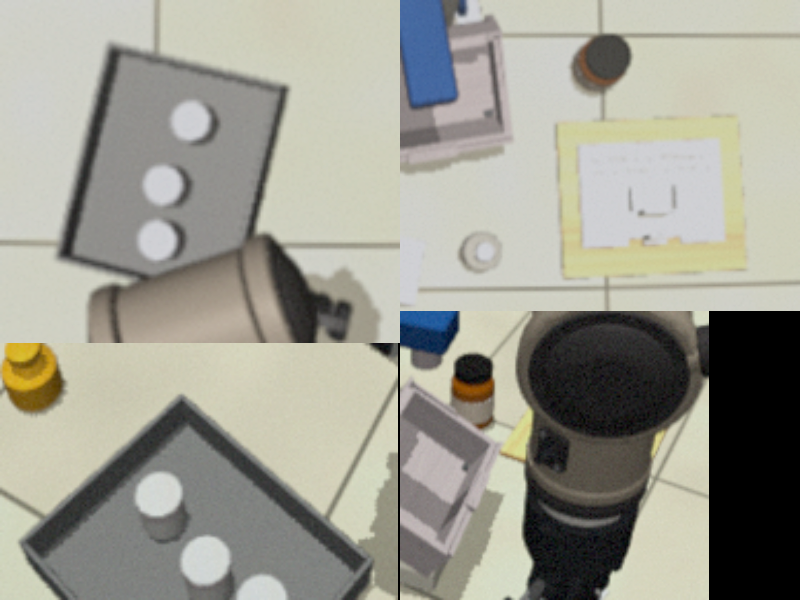

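The three tins stand upright and apart in the tote, at crop (192,122), (164,185) and (157,240). The cover is flat and centred on the board at (650,195), the bay is empty, and the jar, bottle and weight stand where they were. I'll hand in.

Run:
```python
from h import *
from workcell import ctrl
t=load("t9");g=cv2.GaussianBlur(cv2.cvtColor(t["color"],cv2.COLOR_RGB2GRAY),(3,3),0)
c,s=np.cos(np.radians(-13.4)),np.sin(np.radians(-13.4));T=np.array([450.4,339.6])
for p in((167,257.5),(157.2,279.7),(155,299)):
    q=plane(t,[p],51)[0][:2]-T;print(np.round([q@[c,s],q@[-s,c]],1))
print(ctrl.close_job())
```

```text
[52.1 -9.1]
[-13.9   3. ]
[-67.   -3.7]
the job is handed in; nothing more can be done
None
```

The job is handed in at about 28 s of the 72 s allowed. It reports no verdict, so what follows is my own checks.

- **What I did:** I squeezed the tab to a 26 mm grip, swung the cover's low edge up 8°, drew it 20 mm out along -u, and laid it on the board. Then I stood both tins in the tote, stopping on about 10 N of floor contact each time.
- **Forces:** the highest wrist force I read was about 21 N, when the cover touched the board.
- **Cover:** it lies flat, clip side up, about 7 mm from the board's centre.
- **Tins:** all three stand upright and apart. In tote x, y they are at about (52, -9), (-14, 3) and (-67, -4) mm, all inside the limits.
- **Bystanders:** the bottle, jar and weight look to be where they stood at the start. I checked this only by eye, without measuring it.

**What disagreed:**
- The automatic board and tote masks failed, so I used corners read off the picture and checked them against the given sizes.
- When gripping the first tin the tool stopped 5–6 mm off target. The grasp still held, and I allowed for the offset when placing it.
- My last reading of the first tin is about 7 mm from where I aimed it. That is within the pixel error of a hand-read position and well within limits.

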